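# Remote control from its drawer onto its sloping rest

### The job

Pull the drawer of the small desktop unit well open, nearly to its end, and take out the remote control; only its end over the finger scoop can be gripped there. Lay it flat on the bare desk and let go, take it again by its middle, and set it without dropping it on the narrow sloping rest: buttons up, the end that lay in the scoop down at the toe stop, lying flat on the bed between all four cheeks. Do not push the stapler out of place.

Things in the scene. Friction and masses are not known exactly. Their poses are not given: they have to be found in the camera images.
- unit: low wooden desktop drawer unit, 200 (x) x 250 (y) x 75 mm high, fixed to the desk. Origin: centre of its underside; its front faces its own -x, which at the start points roughly to the robot's right. The single drawer slides out along the unit's -x.
- unit_drawer0 (a joint): how far the drawer is pulled out (m): 0 shut, 0.134 fully out. It slides with little friction and stays where it is left.
- unit_drawer0_handle (a point): middle of the drawer's handle, a steel bar 11 mm thick and 120 mm long, parallel to the unit's y, 42 mm above the desk; its axis stands 35 mm in front of the drawer's front. It can be pinched from above (fingers opened no wider than about 35 mm). Moves with the drawer.
- remote: dark remote control, 193 (x) x 46 (y) x 19 mm, 0.11 kg. Origin: centre of its underside; z points out of the button side, x along its length to its head. At the start it lies in the drawer buttons up, x along the unit's -y, underside 32 mm above the desk. There only its -x end, x = -40 to -97 mm, can be gripped (best at x = -66 mm).
- remote_head (a point): middle of the remote's head end face (its +x end), 96.5 mm from its origin, at half its thickness.
- rest: foot of the remote's rest, a metal plate 130 x 90 mm, 10 mm thick, fixed to the desk; a stem carries the sloping bed. Origin: centre underneath; x points the way the bed rises. Two pairs of black cheeks beside the bed, 54 mm apart at their foot and leaning outwards, 16 mm high, leave fingers room only within 40 mm of the bed's middle.
- rest_bed: black sloping bed of the rest, 190 mm long, 30 mm wide in the middle. Origin: centre of its upper face, 85 mm above the desk; x points up the slope (20 degrees), z square to the bed. Toe stop at x = -102 mm, 16 mm high; cheeks at x = -104 to -55 and 45 to 85 mm. In place, the remote's origin lies at the bed's (a few mm either way along x), its axes along the bed's.
- stapler: black stapler, 34 (x) x 145 (y) x 47 mm, bystander. Origin: centre of its underside.
- scoop (a point): finger scoop of the grey insert in the drawer, moves with it. The insert's trough, 52 mm wide, encloses the remote up to its top face, but for this scoop at the unit's +y end: floor 22 mm above the desk, 66 mm long, 31 mm free beside the remote towards the drawer front and 51 mm behind. Drawer sides 53 mm, its front 63 mm above the desk. The point: middle of the scoop's floor.

How it is judged:
By the outcome, as a careful person would: the job done as asked, in the order asked, and still so for the second after the job is handed in, with the robot touching nothing.
It also fails if it takes over 58 s, if anything falls off the work surface, if the arm or the gripper's body presses on something with over 40 N, if the wrist force passes 120 N, or if a joint passes its speed limit or range.

### The arm

A 7-joint arm with a two-finger parallel gripper is mounted at the origin on a cart in front of the work surface, level with it; the furniture and walls round the work are solid. World frame = base frame: x ahead of the robot, y to its left, z up, the work surface at z = 0. Lengths are in m, angles in rad, forces in N, time in s.
With the tool pointing down it reaches from about 0.425 to 1.025 m from the base axis. Payload 9.4 kg.
Tool frame: the origin (TCP) lies at the very end of the fingers, on their centre line; the grasp point (between the pads) lies 19 mm behind it; z points along the fingers, y is the line along which they close (so a half turn about z gives the same grasp; the last joint's range is limited). The gripper opens to 85 mm and grips with 20 to 120 N. Pads are 22 mm wide; open, the fingers measure 114 mm over their backs; the gripper's body (76 mm by 85 mm) begins 54 mm behind the grasp point. The pads swing forward as they close: fully open they stand 13 mm farther back than shut.
Start: joints at [-1.239, 0.599, -0.003, 1.599, 0.002, 0.943, -0.08], TCP at [0.288, 0.665, 0.231] pointing down, gripper open.
Joint ranges: [-2.57, 2.57], [-0.35, 1.97], [-1.29, 1.29], [0.11, 2.56], [-1.05, 4.19], [0.11, 1.86], [-2.63, 2.63]. Speed limits (rad/s): [2.22, 2.22, 3.01, 3.01, 3.14, 3.14, 3.14].

### API

Orientations are given as a unit quaternion [w, x, y, z].
In Python, from station import arm gives the robot as it stands.
- The arm moves only by the tool play_rows, never from a script. Its argument "motion" is a list of rows, each a list of 3 entries, a list of its own where there are three numbers: the shift along the tool's x, y, z as a fraction of full scale, then the turn, a rotation vector about the tool's x, y, z as a fraction of full scale, then the closure, from 0 (fully open) to 1 (shut). In form: [[[dx, dy, dz], [wx, wy, wz], jaw], ...]. A call has 1 to 12 rows; each row is the pose to reach, as a shift and turn from the pose commanded when the call began, along the tool's axes at that moment; what a row does not reach only later rows make up. Full scale, the value 1, is 80 mm for a shift and pi/4 rad for a turn. A row lasts 1/8 s, in which the tool goes at most 62.5 mm and 10.7 degrees, less where a joint would pass 70% of its speed; a pose out of reach is approached as far as the arm can. A call with a number of a shift or a turn outside -1 to 1 is refused whole. A call with a gripper value outside its range is refused whole. The fingers move at their own pace and stop on an object; the grip force is fixed at half the most. Time passes only in rows, so rows that repeat a pose let the fingers close. It gives the time, the measured TCP pose, the force, the opening and the grip force at its end, in the units of the state.
- arm.get_state(): the state, without advancing time (a new reading comes with each control period).
- arm.snapshot(name): name is "scene" or "side" or "wrist"; returns the picture (480x640x3 uint8, blue, green, red); there is no depth.
- arm.camera_info(name): a dict with "vertical_fov" (degrees; the focal length in pixels is half the picture's height over the tangent of half this angle, whatever the lens; pixels are square), "cx", "cy" (the principal point, pixels), "distortion" ([k1, k2, p1, p2, k3] as OpenCV has them; the pictures are not rectified), "rvec" (rotation vector, rad) and "tvec" (3), from world to camera coordinates, as OpenCV has them. Camera axes: x right, y down, z forward; pixel columns grow to the right and rows downward; lengths in m; the calibration is good to about 2 mm. A picture is of the moment at which its call begins: read the wrist's pose just before it. camera_info takes no time and is no camera call; for the wrist camera it gives the pose at the moment of the call.
- arm.finish_job(): hands the job in; it is judged then, once.
Trained networks look in the newest picture that a camera, given by its name, has taken for a name from the list of things; names that differ only in an ending like _2 or _b are one class to them, and where a whole thing is asked for, a point or a joint stands for the part that bears it (a point fixed in the world has none). Each returns a list of dicts, best first, with "conf" (0 to 1); they miss things now and then, are a little off and sometimes report something else, mostly with a low value. They report only what shows in the picture. A call takes as long as a camera call.
- arm.search_frame(label, camera): "extent" ([left, top, right, bottom] in pixels, round what is visible of it).
- arm.cut_out(label, camera): "pixels" (480x640 bool, what is visible of it) and "extent" ([left, top, right, bottom] in pixels, round what is visible of it).
The state is a dict: "clock": time; "joint_pos": joint angles; "joint_vel": joint speeds; "tau": joint torques, N m; "position": TCP position; "tcp_rot": TCP orientation; "force": force on the tool from outside, world axes, zero at the start; "ft_torque": the same for the moment, N m; "grip_width": opening from 0.0 (shut) to 1.0 (fully open); "grip_force": force on a finger pad.
Only numpy, scipy, OpenCV 4.12 (cv2) and the standard library are available. Lean on these libraries where they do the work, as an engineer would, in place of code of your own. Each camera call takes 0.05 s, during which the arm holds its last target. There are 200 camera calls.

## Working session

There is one attempt and no reset: what is moved stays moved. The work goes in short steps, Python scripts to look and compute and a tool call to move; the robot and the scene stay as the last step left them, time stands still between calls to the robot, and variables do not carry over. Pictures are saved under pics/ and viewed, at most 14 in all, crops included, and the job is handed in when it is done.

Besides the shell and the picture viewer there is one more tool, called after "Request:" as name(argument=value, ...) on one line, values as JSON. play_rows: Moves the arm, as the interface text tells. Its arguments: {"type":"object","properties":{"motion":{"type":"array"}},"required":["motion"]}

```bash
ls; mkdir -p pics; cat > h.py <<'E'
import numpy as np, cv2
from scipy.spatial.transform import Rotation as R
from station import arm
def cam(n):
    c=arm.camera_info(n); f=240/np.tan(np.radians(c["vertical_fov"])/2)
    K=np.array([[f,0,c["cx"]],[0,f,c["cy"]],[0,0,1]]); return K,np.array(c["distortion"],float),np.array(c["rvec"],float),np.array(c["tvec"],float)
def proj(C,P): return cv2.projectPoints(np.array(P,float).reshape(-1,3),C[2],C[3],C[0],C[1])[0].reshape(-1,2)
def ray(C,px):
    u=cv2.undistortPoints(np.array(px,float).reshape(-1,1,2),C[0],C[1]).reshape(-1,2)
    M=cv2.Rodrigues(C[2])[0]; d=np.c_[u,np.ones(len(u))]@M; return -M.T@C[3],d
def atz(C,px,z):
    o,d=ray(C,px); return o+d*((z-o[2])/d[:,2])[:,None]
def tri(Cs,pxs):
    A=np.zeros((3,3));b=np.zeros(3)
    for C,p in zip(Cs,pxs):
        o,d=ray(C,[p]);d=d[0]/np.linalg.norm(d[0]);Q=np.eye(3)-np.outer(d,d);A+=Q;b+=Q@o
    return np.linalg.solve(A,b)
def tcp():
    s=arm.get_state(); q=s["tcp_rot"]; return np.array(s["position"]),R.from_quat([q[1],q[2],q[3],q[0]]),s
E
python3 - <<'E'
from h import *
for n in ["scene","side","wrist"]:
    im=arm.snapshot(n); cv2.imwrite(f"pics/a_{n}.png",im); C=cam(n); print(n,ray(C,[[320,240]]), C[0][0,0],C[1])
    for l in ["unit","unit_drawer0_handle","remote","rest","rest_bed","stapler","scoop"]:
        r=arm.search_frame(l,n); print(l,[(np.round(x["extent"]),round(x["conf"],2)) for x in r[:2]])
p,r,s=tcp();print(p,r.as_matrix().round(3),s["clock"])
E
```

```text
pics
scene (array([-0.02583273, -0.57864025,  0.59316595]), array([[ 0.55181296,  0.68541662, -0.47521273]])) 479.3369926530956 [0.01306511 0.         0.         0.         0.        ]
unit [(array([203., 183., 313., 251.]), 0.79)]
unit_drawer0_handle [(array([226., 213., 316., 248.]), 0.84)]
remote []
rest [(array([336., 259., 439., 353.]), 0.58)]
rest_bed [(array([332., 258., 439., 340.]), 0.95)]
stapler [(array([345., 243., 394., 285.]), 0.7)]
scoop [(array([226., 215., 322., 247.]), 0.76), (array([331., 260., 440., 338.]), 0.71)]
side (array([0.57284799, 1.02647951, 0.69361749]), array([[ 0.03207175, -0.81571791, -0.57756089]])) 504.01865099325767 [-0.10885962  0.          0.          0.          0.        ]
unit [(array([234., 294., 408., 431.]), 0.72)]
unit_drawer0_handle [(array([312., 292., 379., 310.]), 0.56)]
remote [(array([291., 225., 312., 269.]), 0.3)]
rest [(array([317., 158., 397., 221.]), 0.75)]
rest_bed [(array([321., 161., 398., 210.]), 0.63)]
stapler []
scoop []
wrist (array([0.22372532, 0.6946397 , 0.37422381]), array([[ 0.26566177, -0.10964029, -0.95788122]])) 426.6117610861711 [-0.07851562  0.          0.          0.          0.        ]
unit [(array([ 97., 405., 304., 478.]), 0.91)]
unit_drawer0_handle []
remote []
rest []
rest_bed []
stapler []
scoop []
[0.28822036 0.66524483 0.23125711] [[-0.918  0.398  0.   ]
 [ 0.398  0.918 -0.   ]
 [-0.    -0.    -1.   ]] 1.2
```

View pics/a_scene.png

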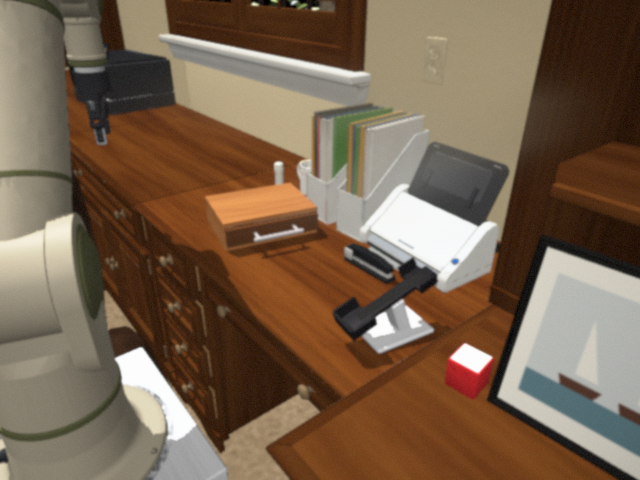

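View pics/a_side.png

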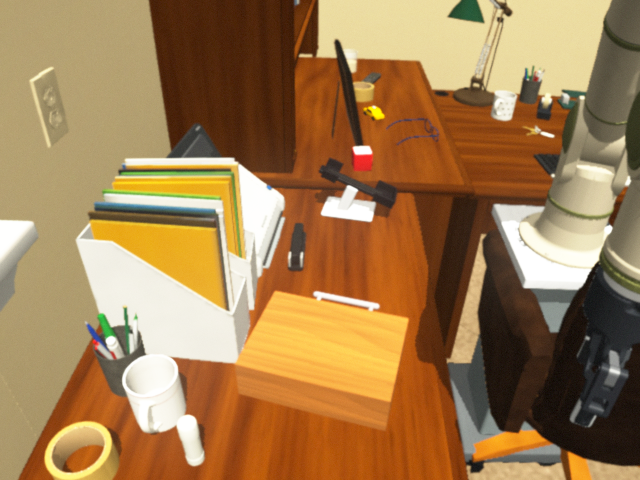

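```bash
python3 - <<'E'
from h import *
a=cv2.imread("pics/a_scene.png");b=cv2.imread("pics/a_side.png")
z=lambda i,x,y,w,h,W,H:cv2.resize(i[y:y+h,x:x+w],(W,H),interpolation=cv2.INTER_CUBIC)
t=np.hstack([z(a,330,235,120,120,400,400),z(b,280,145,120,120,400,400)])
cv2.imwrite("pics/z1.png",t)
Cs,Cd=cam("scene"),cam("side")
U1=[(228,227),(317,208),(206,206),(288,185)]; 
print("sc top",atz(Cs,U1,.075).round(3).tolist())
U2=[(408,319),(276,295),(388,400),(240,363)]
print("sd top",atz(Cd,U2,.075).round(3).tolist())
print("handle sc",atz(Cs,[(254,238),(303,230)],.042).round(3).tolist(),"sd",atz(Cd,[(378,307),(314,294)],.042).round(3).tolist())
print(tri([Cs,Cd],[(254,238),(378,307)]),tri([Cs,Cd],[(303,230),(314,294)]))
E
```

```text
sc top [[0.444, 0.354, 0.075], [0.679, 0.31, 0.075], [0.458, 0.496, 0.075], [0.711, 0.486, 0.075]]
sd top [[0.442, 0.382, 0.075], [0.68, 0.333, 0.075], [0.487, 0.557, 0.075], [0.718, 0.499, 0.075]]
handle sc [[0.494, 0.323, 0.042], [0.614, 0.284, 0.042]] sd [[0.489, 0.318, 0.042], [0.612, 0.289, 0.042]]
[0.49037431 0.31948452 0.04404016] [0.61323357 0.28575498 0.04053089]
```

View pics/z1.png

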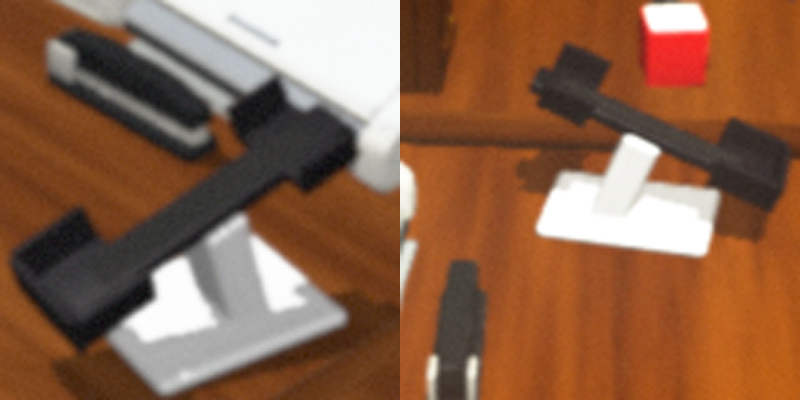

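```bash
cat >> h.py <<'E'
def go(p2,psi=None,p=None,r=None,n=None):
    """print chunks from pose (p,r) to p2 with tool-y heading psi (deg), tool down"""
    if p is None: p,r,_=tcp()
    M=r.as_matrix(); p2=np.array(p2)
    if psi is None: R2=r
    else:
        a=np.radians(psi); R2=R.from_matrix(np.array([[-np.sin(a)*-1*-1,np.cos(a),0],[np.cos(a),np.sin(a),0],[0,0,-1]]).astype(float))
    w=(r.inv()*R2).as_rotvec()/(np.pi/4)
    d=M.T@(p2-p)/.08; m=n or max(1,int(np.ceil(abs(d).max()-1e-6)))
    print("total",d.round(4),"turn",w.round(4))
    print("chunk1",(d/m).round(3),"x",m,"; later in new frame",(R2.as_matrix().T@(p2-p)/.08/m).round(3))
E
python3 - <<'E'
from h import *
go([.545,.26,.25],75)
E
```

```text
total [-4.9589 -3.3722 -0.2339] turn [-0.000e+00  1.000e-04 -1.872e-01]
chunk1 [-0.992 -0.674 -0.047] x 5 ; later in new frame [-0.882 -0.812 -0.047]
```

Request:
play_rows(motion=[[[-0.992,-0.674,-0.047],[0,0,-0.187],0],[[-0.992,-0.674,-0.047],[0,0,-0.187],0]])

```text
clock: 1.45
position: [0.3416, 0.5817, 0.2351]
tcp_rot: [0.001, 0.13, 0.991, -0.001]
force: [-0.1, 1.0, 0.4]
grip_width: 0.999
grip_force: 0.0
```

Request:
play_rows(motion=[[[-0.882,-0.812,-0.047],[0,0,0],0],[[-0.882,-0.812,-0.047],[0,0,0],0]])

```text
clock: 1.7
position: [0.3932, 0.5001, 0.2391]
tcp_rot: [0.001, 0.132, 0.991, -0.0]
force: [0.3, -0.4, -0.1]
grip_width: 1.003
grip_force: 0.0
```

Request:
play_rows(motion=[[[-0.882,-0.812,-0.047],[0,0,0],0],[[-0.882,-0.812,-0.047],[0,0,0],0]])

```text
clock: 1.95
position: [0.4443, 0.419, 0.2429]
tcp_rot: [0.001, 0.132, 0.991, -0.0]
force: [0.5, -0.3, -0.5]
grip_width: 1.0
grip_force: 0.0
```

Request:
play_rows(motion=[[[-0.882,-0.812,-0.047],[0,0,0],0],[[-0.882,-0.812,-0.047],[0,0,0],0]])

```text
clock: 2.2
position: [0.4955, 0.3379, 0.2467]
tcp_rot: [0.001, 0.132, 0.991, -0.0]
force: [0.3, 0.0, -0.1]
grip_width: 1.004
grip_force: 0.0
```

Request:
play_rows(motion=[[[-0.882,-0.812,-0.047],[0,0,0],0.3],[[-0.882,-0.812,-0.047],[0,0,0],0.62],[[-0.882,-0.812,-0.047],[0,0,0],0.62],[[-0.882,-0.812,-0.047],[0,0,0],0.62]])

```text
clock: 2.7
position: [0.5445, 0.261, 0.2501]
tcp_rot: [-0.0, 0.13, 0.991, 0.0]
force: [-0.7, 0.8, 0.1]
grip_width: 0.385
grip_force: 0.0
```

```bash
python3 - <<'E'
from h import *
p,r,s=tcp();print(p,s["clock"],s["joint_pos"],s["grip_width"])
C=cam("wrist");im=arm.snapshot("wrist");cv2.imwrite("pics/w1.png",im)
np.save("w1.npy",np.array([*C],dtype=object),allow_pickle=True)
for l in ["unit","unit_drawer0_handle","rest","rest_bed","stapler"]:
    q=arm.cut_out(l,"wrist")
    for x in q[:1]:
        print(l,x["extent"],x["conf"]); ys,xs=np.nonzero(x["pixels"]); print(cv2.minAreaRect(np.c_[xs,ys].astype(np.float32)))
E
```

```text
[0.54449203 0.26095211 0.25011354] 2.7 [-0.51957326  0.43250159 -0.02974969  1.86524986  0.01579393  0.84395433
  0.75227459] 0.3846037180841925
unit [357.8, 22.8, 638.9, 347.5] 0.71
((498.5, 186.5), (321.0, 281.0), 90.0)
unit_drawer0_handle [358.6, 31.9, 438.5, 333.2] 0.9
((394.9931945800781, 183.77835083007812), (76.72276306152344, 300.3919372558594), 2.185800790786743)
rest [1.4, 217.0, 43.4, 341.3] 0.58
((20.499996185302734, 277.5), (40.99999237060547, 120.99998474121094), 0.0)
rest_bed [0.0, 290.9, 4.9, 309.4] 0.52
((3.0, 298.5), (23.0, 6.0), 90.0)
stapler [125.6, 320.9, 225.4, 361.9] 0.57
((177.5568084716797, 345.62554931640625), (31.456071853637695, 103.95755767822266), 75.12431335449219)
```

View pics/w1.png

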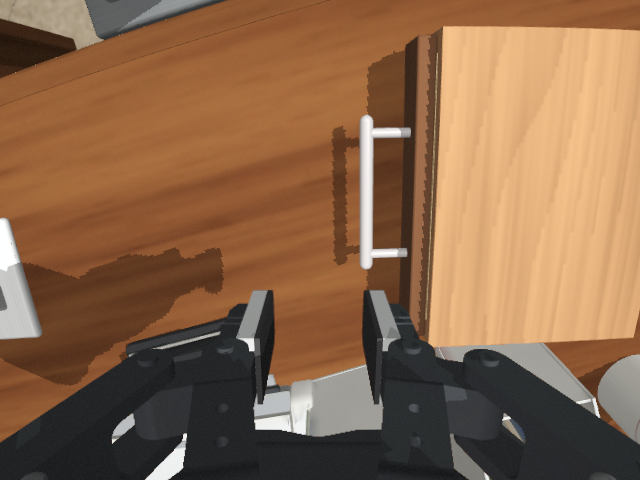

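```bash
python3 - <<'E'
from h import *
C=cam("wrist");Cs=cam("scene");Cd=cam("side")
h=atz(C,[(366,117),(366,269)],.042);print("handle",h,np.degrees(np.arctan2(*(h[1]-h[0])[1::-1])),np.linalg.norm(h[1]-h[0]))
print("tri",tri([C,Cs,Cd],[(366,117),(254,238),(378,307)]),tri([C,Cs,Cd],[(366,269),(303,230),(314,294)]))
e=atz(C,[(442,28),(428,344)],.075);print("edge",e,np.degrees(np.arctan2(*(e[1]-e[0])[1::-1])),np.linalg.norm(e[1]-e[0]))
m=h.mean(0);print(m)
a=-14.; 
go([m[0],m[1],.023],90+a)
E
```

```text
handle [[0.48921328 0.31707564 0.042     ]
 [0.61486056 0.28747272 0.042     ]] -13.257305696060882 0.12908746463152132
tri [0.48972679 0.3179531  0.0438564 ] [0.61404424 0.28682644 0.04083383]
edge [[0.44215536 0.37938493 0.075     ]
 [0.68168424 0.32244087 0.075     ]] -13.372885706213793 0.24620461687014222
[0.55203692 0.30227418 0.042     ]
total [0.0405 0.5217 2.8382] turn [ 0.0001 -0.0002 -0.0204]
chunk1 [0.013 0.174 0.946] x 3 ; later in new frame [0.011 0.174 0.946]
```

Request:
play_rows(motion=[[[0.013,0.174,0.946],[0,0,-0.038],0.62],[[0.013,0.174,0.946],[0,0,-0.038],0.62]])

```text
clock: 3.25
position: [0.5456, 0.2741, 0.1716]
tcp_rot: [-0.002, 0.115, 0.993, -0.001]
force: [0.2, -0.2, 0.6]
grip_width: 0.381
grip_force: 0.0
```

Request:
play_rows(motion=[[[0.009,0.174,0.946],[0,0,0],0.62],[[0.009,0.174,0.946],[0,0,0],0.62]])

```text
clock: 3.5
position: [0.5485, 0.2875, 0.0965]
tcp_rot: [-0.002, 0.115, 0.993, -0.001]
force: [-0.7, -0.5, 0.7]
grip_width: 0.382
grip_force: 0.0
```

Request:
play_rows(motion=[[[0.009,0.174,0.6],[0,0,0],0.62],[[0.009,0.174,0.946],[0,0,0],0.62],[[0.009,0.174,0.946],[0,0,0],0.62],[[0.009,0.174,0.946],[0,0,0],1],[[0.009,0.174,0.946],[0,0,0],1],[[0.009,0.174,0.946],[0,0,0],1],[[0.009,0.174,0.946],[0,0,0],1]])

```text
clock: 4.38
position: [0.5531, 0.3003, 0.0246]
tcp_rot: [0.0, 0.116, 0.993, -0.0]
force: [-1.1, -3.6, 6.2]
grip_width: 0.105
grip_force: 58.8
```

Request:
play_rows(motion=[[[0,-0.2,0],[0,0,0],1],[[0,-0.5,0],[0,0,0],1],[[0,-0.8,0],[0,0,0],1]])

```text
clock: 4.75
position: [0.5384, 0.2391, 0.0246]
tcp_rot: [0.001, 0.116, 0.993, 0.001]
force: [-0.1, 2.6, 8.0]
grip_width: 0.1
grip_force: 59.8
```

Request:
play_rows(motion=[[[0,-0.3,0],[0,0,0],1],[[0,-0.55,0],[0,0,0],1],[[0,-0.7,0],[0,0,0],1],[[0,-0.8,0],[0,0,0],1],[[0,-0.8,0],[0,0,0],1],[[0,-0.8,0],[0,0,0],0.62],[[0,-0.8,0],[0,0,0],0.62]])

```text
clock: 5.62
position: [0.5232, 0.1765, 0.0234]
tcp_rot: [0.0, 0.116, 0.993, 0.0]
force: [0.7, 0.2, -0.8]
grip_width: 0.384
grip_force: 0.0
```

Request:
play_rows(motion=[[[0,0,-0.5],[0,0,0],0.62],[[0,0,-1],[0,0,0],0.3],[[0,0,-1],[0,0,0],0]])

```text
clock: 6.0
position: [0.5245, 0.1772, 0.1056]
tcp_rot: [0.002, 0.116, 0.993, 0.001]
force: [0.1, -0.2, -0.4]
grip_width: 0.793
grip_force: 0.0
```

Request:
play_rows(motion=[[[0.5,0.5,-0.9],[0,0,0],0],[[1,0.9,-1],[0,0,0],0],[[1,0.9,-1],[0,0,0],0]])

```text
clock: 6.38
position: [0.4599, 0.2686, 0.184]
tcp_rot: [0.0, 0.113, 0.994, 0.001]
force: [0.4, -1.1, 0.4]
grip_width: 1.0
grip_force: 0.0
```

Request:
play_rows(motion=[[[0.4,0,-0.9],[0,0,0],0],[[0.4,0,-0.9],[0,0,0],0],[[0.4,0,-0.9],[0,0,0],0]])

```text
clock: 6.75
position: [0.4309, 0.2724, 0.2552]
tcp_rot: [0.001, 0.116, 0.993, 0.0]
force: [-0.1, -0.4, -0.4]
grip_width: 1.004
grip_force: 0.0
```

```bash
python3 - <<'E'
from h import *
p,r,s=tcp();print(p,s["clock"],s["joint_pos"],s["grip_width"])
C=cam("wrist");im=arm.snapshot("wrist");cv2.imwrite("pics/w2.png",im)
for l in ["unit_drawer0_handle","remote","scoop","rest_bed"]:
    for x in arm.cut_out(l,"wrist")[:1]:
        ys,xs=np.nonzero(x["pixels"]); print(l,x["extent"],x["conf"],cv2.minAreaRect(np.c_[xs,ys].astype(np.float32)))
E
```

```text
[0.43091315 0.2723503  0.25519714] 6.75 [-0.6231804   0.3129303  -0.06747241  2.05693563  0.03036616  0.77139078
  0.62968326] 1.0040834319857317
unit_drawer0_handle [231.2, 177.1, 449.2, 428.1] 0.84 ((332.75189208984375, 308.94024658203125), (214.61668395996094, 249.45828247070312), 5.088260650634766)
remote [345.1, 211.0, 402.4, 408.0] 0.98 ((373.9886474609375, 312.23590087890625), (55.06718444824219, 194.6908721923828), 1.803995132446289)
scoop [228.8, 181.2, 447.3, 433.3] 0.94 ((331.98651123046875, 309.6416015625), (213.7945098876953, 250.15380859375), 5.440331935882568)
rest_bed [0.0, 370.2, 32.8, 381.4] 0.76 ((15.717367172241211, 372.0820617675781), (10.842618942260742, 35.718685150146484), 73.81079864501953)
```

View pics/w2.png

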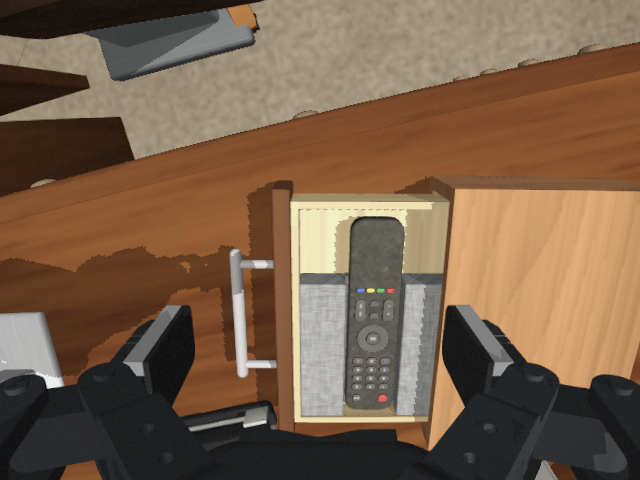

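```bash
python3 - <<'E'
from h import *
C=cam("wrist");Cs=cam("scene");Cd=cam("side")
h=atz(C,[(236,250),(243,376)],.042);print("handle",h, h.mean(0),np.linalg.norm(h[1]-h[0]))
t=atz(C,[(377,217),(371,409),(351,240),(403,240),(347,390),(396,390)],.051);print("remote",t)
d=t[1]-t[0];print(np.linalg.norm(d),np.degrees(np.arctan2(d[1],d[0])),"w",np.linalg.norm(t[3]-t[2]),np.linalg.norm(t[5]-t[4]))
d2=(t[4]+t[5]-t[2]-t[3]);print("ax",np.degrees(np.arctan2(d2[1],d2[0])))
print("foot side",atz(Cd,[(375,202),(328,196),(321.4,215.5),(371.5,221)],.01).round(3).tolist())
print("foot scene",atz(Cs,[(433.5,329.5),(378,350)],.01).round(3).tolist())
g=lambda u,v:(330+u/3.3333,235+v/3.3333); k=lambda u,v:(280+(u-400)/3.3333,145+v/3.3333)
# bed mid-width points: lower inner, upper inner
print("bed low",tri([Cs,Cd],[g(118,265),k(715,150)]),"up",tri([Cs,Cd],[g(290,145),k(597,97)]))
print("cheek L",atz(Cs,[g(80,208),g(150,285)],.065),"stapler",atz(Cd,[(297,248)],.02))
M=arm.snapshot("side"); C2=Cd
for l in ["remote"]:
    for x in arm.search_frame(l,"side")[:1]: print(x)
E
```

```text
handle [[0.45785433 0.19268925 0.042     ]
 [0.58241179 0.16234024 0.042     ]] [0.52013306 0.17751475 0.042     ] 0.12820148768673695
remote [[0.45484089 0.31784818 0.051     ]
 [0.64136383 0.27577287 0.051     ]
 [0.46938879 0.29251205 0.051     ]
 [0.47960384 0.33547926 0.051     ]
 [0.61438423 0.25771647 0.051     ]
 [0.62558453 0.30320807 0.051     ]]
0.1912096709967601 -12.711854062275455 w 0.04416478790640389 0.046850096764103455
ax -12.979365678744323
foot side [[0.474, -0.122, 0.01], [0.599, -0.145, 0.01], [0.612, -0.046, 0.01], [0.487, -0.029, 0.01]]
foot scene [[0.598, -0.151, 0.01], [0.474, -0.127, 0.01]]
bed low [ 0.47910666 -0.08712418  0.06443724] up [ 0.57803205 -0.10605824  0.10402118]
cheek L [[ 0.49513379 -0.03579208  0.065     ]
 [ 0.47695985 -0.11108797  0.065     ]] stapler [[0.66064936 0.10985282 0.02      ]]
{'extent': [297.7, 283.7, 394.6, 315.0], 'conf': 0.69}
```

```bash
python3 - <<'E'
from h import *
go([.484,.3115,.13],77)
C=cam("wrist");w1=np.load("w1.npy",allow_pickle=True); print("edge", atz(C,[(0,196),(640,45)],0))
E
```

```text
total [-0.5357  0.6351  1.5487] turn [-0.0018 -0.0013 -0.0074]
chunk1 [-0.268  0.318  0.774] x 2 ; later in new frame [-0.269  0.315  0.775]
edge [[ 0.36110314 -0.03403964  0.        ]
 [ 0.36519535  0.59149044  0.        ]]
```

Request:
play_rows(motion=[[[-0.268,0.318,0.774],[0,0,-0.007],0.22],[[-0.268,0.318,0.774],[0,0,-0.007],0.22]])

```text
clock: 7.35
position: [0.4571, 0.2922, 0.1897]
tcp_rot: [-0.002, 0.113, 0.994, -0.002]
force: [0.2, -0.1, 0.9]
grip_width: 0.777
grip_force: 0.0
```

Request:
play_rows(motion=[[[-0.269,0.315,0.775],[0,0,0],0.22],[[-0.269,0.315,0.775],[0,0,0],0.22],[[-0.269,0.315,0.775],[0,0,0],0.22]])

```text
clock: 7.72
position: [0.4836, 0.3116, 0.1314]
tcp_rot: [-0.0, 0.113, 0.994, -0.001]
force: [-0.7, -0.6, 0.5]
grip_width: 0.778
grip_force: 0.0
```

```bash
python3 - <<'E'
from h import *
p,r,s=tcp();print(p,s["clock"],s["grip_width"])
C=cam("wrist");im=arm.snapshot("wrist");cv2.imwrite("pics/w3.png",im)
for x in arm.cut_out("remote","wrist")[:1]:
    ys,xs=np.nonzero(x["pixels"]); print(x["extent"],x["conf"])
    for v in range(int(ys.min()),int(ys.max()),12):
        u=xs[ys==v]; q=atz(C,[(u.min(),v),(u.max()+1,v)],.051); print(v,u.min(),u.max(),q[:,:2].round(4).tolist(),q[:,:2].mean(0).round(4))
go([.484,.3115,.034],77)
E
```

```text
[0.48356739 0.31162129 0.13139429] 7.725 0.7780630579727638
[278.4, 194.5, 360.0, 433.1] 0.58
195 297 328 [[0.4535, 0.3085], [0.4573, 0.3251]] [0.4554 0.3168]
207 282 357 [[0.458, 0.2992], [0.4672, 0.3388]] [0.4626 0.319 ]
219 278 361 [[0.4639, 0.2954], [0.4741, 0.3396]] [0.469  0.3175]
231 278 361 [[0.4704, 0.2937], [0.4807, 0.3382]] [0.4756 0.316 ]
243 279 360 [[0.4772, 0.2926], [0.4873, 0.3364]] [0.4822 0.3145]
255 279 360 [[0.4839, 0.2908], [0.4941, 0.335]] [0.489  0.3129]
267 279 359 [[0.4907, 0.2891], [0.5009, 0.333]] [0.4958 0.3111]
279 279 359 [[0.4977, 0.2873], [0.5079, 0.3316]] [0.5028 0.3094]
291 278 358 [[0.5046, 0.2849], [0.515, 0.3296]] [0.5098 0.3073]
303 279 357 [[0.512, 0.2835], [0.5222, 0.3276]] [0.5171 0.3056]
315 280 357 [[0.5194, 0.2822], [0.5296, 0.3261]] [0.5245 0.3041]
327 280 356 [[0.5269, 0.2802], [0.5371, 0.324]] [0.532  0.3021]
339 280 356 [[0.5346, 0.2782], [0.5448, 0.3224]] [0.5397 0.3003]
351 280 355 [[0.5424, 0.2762], [0.5526, 0.3203]] [0.5475 0.2982]
363 280 355 [[0.5504, 0.2741], [0.5607, 0.3186]] [0.5555 0.2964]
375 280 354 [[0.5586, 0.272], [0.5688, 0.3164]] [0.5637 0.2942]
387 281 354 [[0.567, 0.2704], [0.5773, 0.3147]] [0.5722 0.2925]
399 281 353 [[0.5756, 0.2682], [0.5858, 0.3123]] [0.5807 0.2902]
411 281 352 [[0.5844, 0.2659], [0.5945, 0.3099]] [0.5894 0.2879]
423 281 352 [[0.5933, 0.2635], [0.6036, 0.3081]] [0.5985 0.2858]
total [-4.0000e-04 -5.5000e-03  1.2351e+00] turn [0.0012 0.0013 0.0001]
chunk1 [-0.    -0.003  0.618] x 2 ; later in new frame [-0.001 -0.002  0.618]
```

View pics/w3.png

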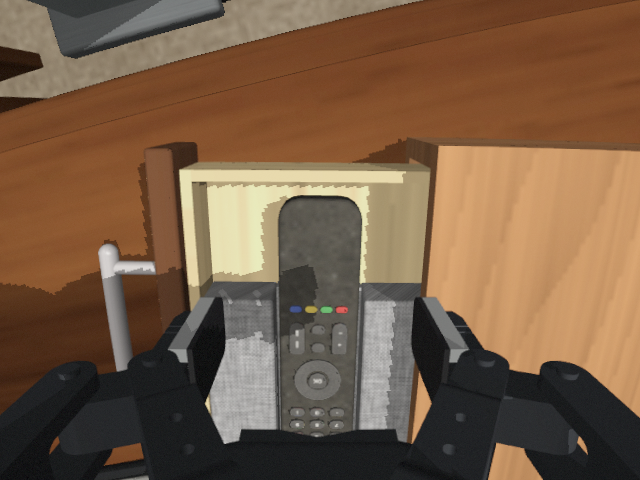

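Request:
play_rows(motion=[[[-0.005,0.015,0.4],[0,0,0],0.22],[[-0.005,0.015,0.8],[0,0,0],0.22],[[-0.005,0.015,0.8],[0,0,0],0.22]])

```text
clock: 8.2
position: [0.4839, 0.3126, 0.0673]
tcp_rot: [-0.001, 0.113, 0.994, -0.001]
force: [0.7, 0.4, 1.0]
grip_width: 0.775
grip_force: 0.0
```

Request:
play_rows(motion=[[[0,0,0.2],[0,0,0],0.22],[[0,0,0.415],[0,0,0],0.22],[[0,0,0.415],[0,0,0],0.22],[[0,0,0.415],[0,0,0],1],[[0,0,0.415],[0,0,0],1],[[0,0,0.415],[0,0,0],1],[[0,0,0.415],[0,0,0],1]])

```text
clock: 9.07
position: [0.4847, 0.3132, 0.0343]
tcp_rot: [0.0, 0.113, 0.994, 0.0]
force: [-1.6, -0.2, 6.0]
grip_width: 0.515
grip_force: 60.4
```

Request:
play_rows(motion=[[[0,0,-0.15],[0,0,0],1],[[0,0,-0.4],[0,0,0],1],[[0,0,-0.7],[0,0,0],1],[[0,0,-1],[0,0,0],1]])

```text
clock: 9.57
position: [0.4846, 0.3132, 0.1151]
tcp_rot: [0.0, 0.113, 0.994, 0.0]
force: [0.3, 0.1, -1.4]
grip_width: 0.513
grip_force: 61.0
```

Request:
play_rows(motion=[[[-0.03,-0.25,0],[0,0,0],1],[[-0.07,-0.6,0],[0,0,0],1],[[-0.12,-0.962,0],[0,0,0],1]])

```text
clock: 9.95
position: [0.4759, 0.2338, 0.1134]
tcp_rot: [-0.0, 0.113, 0.994, -0.001]
force: [-0.1, -0.6, -1.5]
grip_width: 0.512
grip_force: 61.0
```

Request:
play_rows(motion=[[[-0.06,-0.48,0],[0,0,0],1],[[-0.12,-0.962,0],[0,0,0],1]])

```text
clock: 10.2
position: [0.4677, 0.1564, 0.1133]
tcp_rot: [-0.001, 0.113, 0.994, -0.001]
force: [0.4, 0.1, -1.2]
grip_width: 0.519
grip_force: 61.0
```

Request:
play_rows(motion=[[[-0.05,-0.4,0],[0,0,-0.03],1],[[-0.09,-0.75,0],[0,0,-0.067],1],[[-0.12,-0.962,0],[0,0,-0.067],1],[[-0.12,-0.962,0],[0,0,-0.067],1]])

```text
clock: 10.7
position: [0.4604, 0.0803, 0.1137]
tcp_rot: [-0.0, 0.088, 0.996, -0.0]
force: [0.2, 0.5, -1.1]
grip_width: 0.515
grip_force: 61.0
```

```bash
python3 - <<'E'
from h import *
p,r,s=tcp();print(p,s["clock"],s["grip_width"],r.as_matrix().round(3).tolist(),s["joint_pos"])
C=cam("wrist");im=arm.snapshot("wrist");sd=arm.snapshot("side");sc=arm.snapshot("scene");Cd=cam("side");Cs=cam("scene")
print(Cs[3],cv2.norm(Cs[2]))
for n,l in [("side","remote"),("scene","remote"),("wrist","rest"),("wrist","rest_bed"),("wrist","stapler"),("side","stapler")]:
    for x in arm.search_frame(l,n)[:1]: print(n,l,x)
# predicted head end & underside if level
M=r.as_matrix();ax=-M[:,0]; 
head=p+ax*.1625; print("ax",ax,"pred head side px",proj(Cd,[head+[0,0,.0075]]),proj(Cs,[head+[0,0,.0075]]))
z=lambda i,x,y,w,h:cv2.resize(i[y:y+h,x:x+w],(400,300),interpolation=cv2.INTER_CUBIC)
c=proj(Cd,[p])[0];d=proj(Cs,[p])[0];print(c,d)
cl=lambda v,m:int(np.clip(v,0,m))
cx,cy,dx,dy=cl(c[0]-100,480),cl(c[1]-60,360),cl(d[0]-80,480),cl(d[1]-60,360);print(cx,cy,dx,dy)
t=np.vstack([np.hstack([z(sd,cx,cy,160,120),z(sc,dx,dy,160,120)]),np.hstack([cv2.resize(im,(400,300)),z(im,0,240,320,240)])])
cv2.imwrite("pics/l1.png",t); cv2.imwrite("pics/w4.png",im)
E
```

```text
[0.46041525 0.08031523 0.11371451] 10.7 0.5147513163377947 [[-0.984, 0.176, -0.001], [0.176, 0.984, -0.0], [0.001, -0.001, -1.0]] [-0.21681712  0.49382669 -0.10725428  2.27838756  0.13924958  0.37594753
  0.95281384]
[-0.35207533  0.30006271  0.68799931] 2.134556766844109
side remote {'extent': [317.0, 192.4, 403.2, 216.1], 'conf': 0.63}
scene remote {'extent': [225.6, 217.7, 340.9, 273.1], 'conf': 0.59}
wrist rest {'extent': [0.0, 253.3, 172.1, 463.7], 'conf': 0.91}
wrist rest_bed {'extent': [0.0, 249.8, 105.6, 442.8], 'conf': 0.83}
wrist stapler {'extent': [461.9, 445.8, 489.6, 480.0], 'conf': 0.56}
side stapler {'extent': [291.2, 224.8, 308.6, 268.4], 'conf': 0.93}
ax [ 9.84382566e-01 -1.76041296e-01 -6.53165515e-04] pred head side px [[316.57411532 196.93224325]] [[371.12669598 235.39768404]]
[388.64658256 209.13956291] [302.42898412 256.60398419]
288 149 222 196
```

View pics/l1.png

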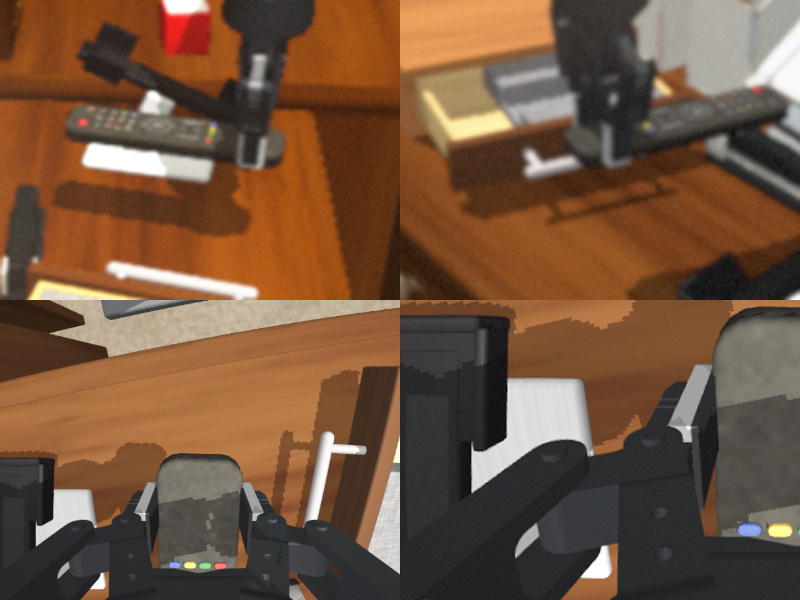

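Request:
play_rows(motion=[[[0,0,0.3],[0,0,0],1],[[0,0,0.6],[0,0,0],1],[[0,0,0.8],[0,0,0],1],[[0,0,0.9],[0,0,0],1]])

```text
clock: 11.65
position: [0.4607, 0.082, 0.0412]
tcp_rot: [-0.0, 0.087, 0.996, -0.0]
force: [0.3, -0.6, -1.1]
grip_width: 0.512
grip_force: 61.0
```

Request:
play_rows(motion=[[[0,0,0.3],[0,0,0],1],[[0,0,0.42],[0,0,0],1],[[0,0,0.47],[0,0,0],1],[[0,0,0.495],[0,0,0],1],[[0,0,0.495],[0,0,0],1]])

```text
clock: 12.28
position: [0.4611, 0.0818, 0.0028]
tcp_rot: [0.0, 0.087, 0.996, 0.0]
force: [0.0, 0.1, 1.1]
grip_width: 0.511
grip_force: 61.5
```

Request:
play_rows(motion=[[[0,0,0],[0,0,0],0.3],[[0,0,0],[0,0,0],0.2],[[0,0,0],[0,0,0],0.2],[[0,0,-0.4],[0,0,0],0.2],[[0,0,-1],[0,0,0],0.2]])

```text
clock: 12.9
position: [0.4601, 0.0819, 0.0823]
tcp_rot: [-0.001, 0.086, 0.996, -0.001]
force: [1.5, 0.3, 0.7]
grip_width: 0.799
grip_force: 0.0
```

Request:
play_rows(motion=[[[-0.19,-0.25,-0.95],[0,0,0],0.2],[[-0.19,-0.25,-0.95],[0,0,0],0.2]])

```text
clock: 13.15
position: [0.4738, 0.0583, 0.1615]
tcp_rot: [0.002, 0.088, 0.996, 0.0]
force: [-0.1, 0.1, -1.1]
grip_width: 0.802
grip_force: 0.0
```

Request:
play_rows(motion=[[[-0.19,-0.25,-0.95],[0,0,0],0.2],[[-0.19,-0.25,-0.95],[0,0,0],0.2],[[-0.19,-0.25,-0.95],[0,0,0],0.2]])

```text
clock: 13.52
position: [0.4844, 0.0365, 0.2354]
tcp_rot: [0.001, 0.088, 0.996, 0.0]
force: [-0.9, 1.2, -1.0]
grip_width: 0.802
grip_force: 0.0
```

```bash
python3 - <<'E'
from h import *
p,r,s=tcp();print(p,s["clock"],s["grip_width"])
C=cam("wrist");im=arm.snapshot("wrist");cv2.imwrite("pics/w5.png",im)
np.savez("w5.npz",K=C[0],D=C[1],r=C[2],t=C[3])
for l in ["remote","rest","rest_bed"]:
    for x in arm.cut_out(l,"wrist")[:1]:
        ys,xs=np.nonzero(x["pixels"]); print(l,x["extent"],x["conf"],cv2.minAreaRect(np.c_[xs,ys].astype(np.float32)))
        if l=="remote":
            for v in range(int(ys.min())+2,int(ys.max()),15):
                u=xs[ys==v]; q=atz(C,[(u.min(),v),(u.max()+1,v)],.019); print(v,u.min(),u.max(),q[:,:2].round(4).tolist(),q[:,:2].mean(0).round(4))
E
```

```text
[0.48443816 0.03647171 0.23536636] 13.525 0.8019497609844455
remote [332.6, 125.4, 391.8, 333.0] 0.95 ((362.1595458984375, 232.5303192138672), (56.03275680541992, 208.57276916503906), 2.6324350833892822)
131 345 387 [[0.4338, 0.0697], [0.4399, 0.1047]] [0.4368 0.0872]
146 339 394 [[0.445, 0.0629], [0.453, 0.1088]] [0.449  0.0858]
161 338 393 [[0.4571, 0.06], [0.4652, 0.1063]] [0.4611 0.0832]
176 338 392 [[0.4695, 0.058], [0.4775, 0.1038]] [0.4735 0.0809]
191 337 391 [[0.482, 0.055], [0.4902, 0.1013]] [0.4861 0.0782]
206 336 390 [[0.4947, 0.0521], [0.503, 0.0988]] [0.4989 0.0754]
221 335 388 [[0.5077, 0.049], [0.5159, 0.0953]] [0.5118 0.0722]
236 334 387 [[0.5209, 0.0459], [0.5293, 0.0927]] [0.5251 0.0693]
251 334 386 [[0.5346, 0.0436], [0.5429, 0.09]] [0.5388 0.0668]
266 334 385 [[0.5486, 0.0413], [0.5568, 0.0873]] [0.5527 0.0643]
281 333 384 [[0.5627, 0.038], [0.5711, 0.0845]] [0.5669 0.0613]
296 333 383 [[0.5773, 0.0356], [0.5856, 0.0817]] [0.5815 0.0586]
311 333 383 [[0.5922, 0.0331], [0.6007, 0.0797]] [0.5965 0.0564]
326 333 381 [[0.6076, 0.0305], [0.6158, 0.0759]] [0.6117 0.0532]
rest [106.7, 158.2, 246.4, 407.7] 0.98 ((175.9637908935547, 282.04229736328125), (134.77491760253906, 245.53073120117188), 0.3744768500328064)
rest_bed [106.2, 161.8, 208.5, 407.1] 0.89 ((160.28785705566406, 282.77655029296875), (103.56548309326172, 245.91976928710938), 0.3350592255592346)
```

View pics/w5.png

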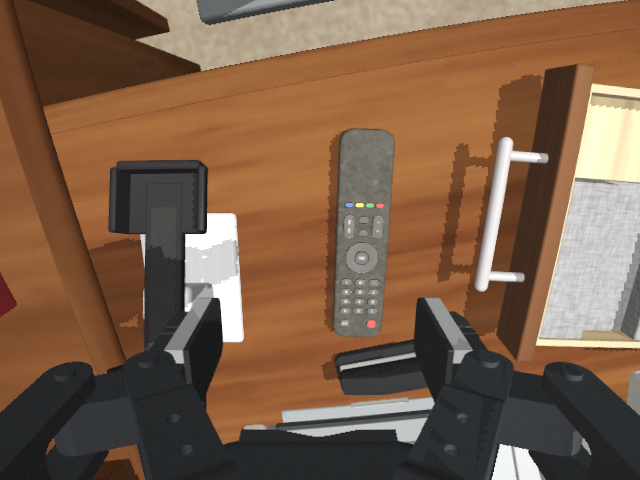

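Request:
play_rows(motion=[[[-0.775,-0.217,-0.1],[0,0,0],0.2],[[-0.775,-0.217,-0.1],[0,0,0],0.2]])

```text
clock: 13.98
position: [0.5448, 0.0079, 0.2413]
tcp_rot: [0.0, 0.088, 0.996, 0.0]
force: [-2.0, 0.2, -0.9]
grip_width: 0.802
grip_force: 0.0
```

Request:
play_rows(motion=[[[-0.775,-0.217,-0.1],[0,0,0],0.2],[[-0.775,-0.217,-0.1],[0,0,0],0.2],[[-0.775,-0.217,-0.1],[0,0,0],0.2]])

```text
clock: 14.35
position: [0.599, -0.0178, 0.249]
tcp_rot: [-0.001, 0.087, 0.996, 0.0]
force: [0.1, 0.3, 0.2]
grip_width: 0.798
grip_force: 0.0
```

```bash
python3 - <<'E'
from h import *
p,r,s=tcp();print(p,s["clock"],s["grip_width"])
C=cam("wrist");im=arm.snapshot("wrist");cv2.imwrite("pics/w6.png",im)
np.savez("w6.npz",K=C[0],D=C[1],r=C[2],t=C[3])
for l in ["rest","rest_bed"]:
    for x in arm.cut_out(l,"wrist")[:1]:
        ys,xs=np.nonzero(x["pixels"]); print(l,x["extent"],x["conf"]); np.save(f"m6_{l}.npy",x["pixels"])
x0,y0,x1,y1=[int(v) for v in x["extent"]]; x0=max(0,x0-40);y0=max(0,y0-20);c=im[y0:y1+20,x0:x1+80]; f=min(800/c.shape[1],600/c.shape[0]); print(x0,y0,f)
cv2.imwrite("pics/w6c.png",cv2.resize(c,None,fx=f,fy=f,interpolation=cv2.INTER_CUBIC))
E
```

```text
[ 0.59898299 -0.01777081  0.2490257 ] 14.35 0.798309685022147
rest [136.1, 0.4, 276.6, 279.2] 0.72
rest_bed [135.3, 0.0, 246.5, 276.1] 0.94
95 0 2.027027027027027
```

View pics/w6c.png

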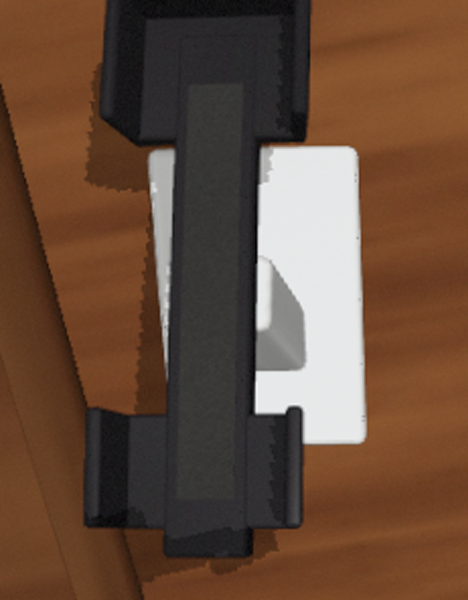

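```bash
cat > fit.py <<'E'
from h import *
from scipy.optimize import least_squares
q=np.load("w6.npz");C6=(q["K"],q["D"],q["r"],q["t"])
c6=lambda u,v:(95+u/2.027,v/2.027)
def bedT(th,s=20):
    x,y,a=th; Rm=(R.from_euler('z',a)*R.from_euler('y',-np.radians(s))).as_matrix(); return np.array([x,y,.085]),Rm
def onbed(th,C,px):
    o,Rm=bedT(th); c,d=ray(C,px); oc=Rm.T@(c-o); dd=d@Rm; return oc-dd*(oc[2]/dd[:,2])[:,None]
ymid=[c6(215,85),c6(207.5,498)]
xs=[(c6(140,416),45),(c6(272,416),45),(c6(140,526),85),(c6(272,526),85),(c6(150,143),-55),(c6(280,140),-55)]
foot=[(c6(357,148),(-.065,.045)),(c6(365,443),(.065,.045)),(c6(148,150),(-.065,-.045))]
def res(th,full=False):
    a=onbed(th,C6,ymid)[:,1]; b=onbed(th,C6,[x[0] for x in xs])[:,0]-np.array([x[1] for x in xs])/1e3
    return np.r_[a,b]
if __name__=="__main__":
    s=least_squares(res,[.543,-.088,-.17]); th=s.x
    print(th.round(4),np.degrees(th[2]).round(2),(s.fun*1e3).round(1))
    F=atz(C6,[f[0] for f in foot],.01); print(F.round(4)); 
    for a,b in [(0,1)]: d=F[1]-F[0]; print("foot yaw",np.degrees(np.arctan2(d[1],d[0])),np.linalg.norm(d),np.linalg.norm(F[2]-F[0]))
    d=F[0]-F[2];print(np.degrees(np.arctan2(-d[0],d[1])),"foot centre",(F[1]+F[2])/2)
    print("edges y mid",(onbed(th,C6,[c6(176,175),c6(257,175),c6(168,400),c6(253,400)])*1e3).round(1).tolist())
    print("cheek tops L/R",(onbed(th,C6,[c6(88,412),c6(300,412),c6(103,110),c6(308,110)])*1e3).round(1).tolist())
    # slope check with other views: predicted px of the bed's key points
    o,Rm=bedT(th)
    P=o+np.array([[-.102,0,0],[.095,0,0],[0,0,0]])@Rm.T
    for n in ["scene","side"]: print(n,proj(cam(n),P).round(1).tolist())
    q5=np.load("w5.npz");C5=(q5["K"],q5["D"],q5["r"],q5["t"]);print("w5 toe",proj(C5,o+np.array([[-.102,-.027,.016],[-.102,.027,.016],[-.055,-.027,0],[-.055,.027,0]])@Rm.T).round(1).tolist())
    np.save("th.npy",th)
E
python3 fit.py
```

```text
[ 0.5337 -0.0909 -0.1643] -9.41 [-0.2  0.2  0.1  0.7 -1.7 -1.4  0.9  1.1]
[[ 0.4894 -0.0374  0.01  ]
 [ 0.6149 -0.0591  0.01  ]
 [ 0.4736 -0.1247  0.01  ]]
foot yaw -9.844099856336964 0.12734754905638734 0.08875444168089434
-10.23393551170246 foot centre [ 0.54423908 -0.09192954  0.01      ]
edges y mid [[-41.7, -13.4, 0.0], [-40.9, 15.9, 0.0], [39.6, -14.1, 0.0], [40.0, 15.7, 0.0]]
cheek tops L/R [[43.4, -42.6, 0.0], [44.4, 32.1, 0.0], [-67.5, -41.3, 0.0], [-65.1, 33.8, 0.0]]
scene [[345.3, 325.5], [429.4, 267.4], [390.0, 294.6]]
side [[390.9, 198.5], [319.4, 166.4], [354.0, 181.9]]
w5 toe [[121.2, 170.5], [192.3, 168.9], [129.1, 234.9], [197.8, 234.0]]
```

```bash
python3 - <<'E'
from h import *
from scipy.optimize import least_squares
D=[(.599,1.599,.943,.7247,.2313),(.4325,1.8652,.8440,.6038,.2501),(.3129,2.0569,.7714,.5098,.2552),(.4938,2.2784,.3759,.4674,.1137)]
p,r,s=tcp();j=s["joint_pos"];D.append((j[1],j[3],j[5],np.hypot(*p[:2]),p[2]));print(np.round(j,3))
def fk(v,a,b,c):
    L1,L2,e,f,h,T,w=v
    # L1 with elbow offset e, L2 with elbow offset f, wrist offset w, tool T
    t1,t2,t3=a,a+b,a+b+c
    return np.array([L1*np.sin(t1)+e*np.cos(t1)+L2*np.sin(t2)+f*np.cos(t2)+T*np.sin(t3)+w*np.cos(t3), h+L1*np.cos(t1)-e*np.sin(t1)+L2*np.cos(t2)-f*np.sin(t2)+T*np.cos(t3)-w*np.sin(t3)])
def res(v): return np.r_[np.concatenate([fk(v,*d[:3])-d[3:] for d in D])*100,(v-v0)*.03]
v0=np.array([.42,.4,0,0,.34,.33,0])
s=least_squares(res,v0);v=s.x;print(v.round(3),s.fun[:10].round(3))
for x in (.5,.54):
  for z in (.09,.12,.16):
    for sg in (-1,1,0):
      g=least_squares(lambda q:np.r_[fk(v,*q)-[x,z],sum(q)-np.pi-sg*np.radians(20)],[.5,2.2,.4]);print(x,z,sg*20,g.x.round(3),g.cost<1e-8)
E
```

```text
[ 0.288  0.47  -0.508  1.854  0.286  0.892  1.043]
[ 0.659  0.448  0.017 -0.01   0.217  0.263  0.03 ] [ 0.029  0.251 -0.013  0.482 -0.042  0.643 -0.021 -0.172 -0.043 -1.204]
0.5 0.09 -20 [ 0.509  2.426 -0.142] True
0.5 0.09 20 [0.659 2.041 0.791] True
0.5 0.09 0 [0.554 2.225 0.363] True
0.5 0.12 -20 [ 0.446  2.404 -0.058] True
0.5 0.12 20 [0.615 2.027 0.849] True
0.5 0.12 0 [0.504 2.206 0.432] True
0.5 0.16 -20 [0.368 2.371 0.054] True
0.5 0.16 20 [0.559 2.004 0.928] True
0.5 0.16 0 [0.44  2.176 0.525] True
0.54 0.09 -20 [ 0.531  2.34  -0.078] True
0.54 0.09 20 [0.69  1.948 0.853] True
0.54 0.09 0 [0.583 2.137 0.422] True
0.54 0.12 -20 [ 4.74e-01  2.32e+00 -2.00e-03] True
0.54 0.12 20 [0.649 1.935 0.907] True
0.54 0.12 0 [0.536 2.119 0.486] True
0.54 0.16 -20 [0.402 2.289 0.101] True
0.54 0.16 20 [0.597 1.912 0.982] True
0.54 0.16 0 [0.478 2.091 0.573] True
```

```bash
cat >> h.py <<'E'
def down(psi,tilt=0):
    a=np.radians(psi); return R.from_matrix([[-np.sin(a),np.cos(a),0],[np.cos(a),np.sin(a),0],[0,0,-1]])*R.from_rotvec([0,np.radians(tilt),0])
def plan(wps):
    """wps: list of (pos, Rot). Prints the tool-frame shift/turn of each leg from the measured pose on."""
    p,r,_=tcp()
    for q,R2 in wps:
        q=np.array(q);d=r.inv().apply(q-p)/.08; w=(r.inv()*R2).as_rotvec()/(np.pi/4); print(q.round(4),d.round(3).tolist(),w.round(3).tolist(),"" if abs(d).max()<=1 else "TOO FAR"); p,r=q,R2
E
python3 - <<'E'
from h import *
p,_,_=tcp(); g=np.array([.5255,.0696,.005]); h=g+[0,0,.075]; A=down(78.7,12)
plan([(p+(h-p)*.5,A),(h,A),(g,A)])
E
```

```text
[0.5621 0.026  0.165 ] [0.543, 0.458, 1.063] [-0.004, 0.265, 0.031] TOO FAR
[0.5255 0.0696 0.08  ] [0.323, 0.445, 1.155] [0.0, 0.0, 0.0] TOO FAR
[0.5255 0.0696 0.005 ] [-0.195, 0.0, 0.917] [0.0, 0.0, 0.0]
```

Request:
play_rows(motion=[[[0.2,0.15,0.35],[0,0.13,0.015],0.2],[[0.362,0.305,0.709],[-0.004,0.265,0.031],0.2],[[0.362,0.305,0.709],[-0.004,0.265,0.031],0.2]])

```text
clock: 14.88
position: [0.5745, 0.0114, 0.1916]
tcp_rot: [-0.105, 0.098, 0.99, 0.011]
force: [-0.7, 0.3, 0.1]
grip_width: 0.798
grip_force: 0.0
```

Request:
play_rows(motion=[[[0.215,0.297,0.77],[0,0,0],0.2],[[0.215,0.297,0.77],[0,0,0],0.2],[[0.215,0.297,0.77],[0,0,0],0.2]])

```text
clock: 15.25
position: [0.5518, 0.0396, 0.138]
tcp_rot: [-0.102, 0.098, 0.99, 0.01]
force: [1.3, 0.3, 0.1]
grip_width: 0.8
grip_force: 0.0
```

Request:
play_rows(motion=[[[0.215,0.297,0.77],[0,0,0],0.2],[[0.215,0.297,0.77],[0,0,0],0.2],[[0.215,0.297,0.77],[0,0,0],0.2],[[0.215,0.297,0.77],[0,0,0],0.2]])

```text
clock: 15.75
position: [0.5288, 0.0681, 0.0816]
tcp_rot: [-0.102, 0.099, 0.99, 0.011]
force: [-0.1, 0.5, -0.3]
grip_width: 0.799
grip_force: 0.0
```

```bash
python3 - <<'E'
from h import *
p,r,s=tcp();print(p,r.as_matrix().round(3).tolist(),s["clock"],np.round(s["joint_pos"],3),s["grip_width"])
C=cam("wrist");arm.snapshot("wrist")
for x in arm.cut_out("remote","wrist")[:1]:
    ys,xs=np.nonzero(x["pixels"]); print(x["extent"],x["conf"])
    for v in range(int(ys.min())+2,int(ys.max()),20):
        u=xs[ys==v]; q=atz(C,[(u.min(),v),(u.max()+1,v)],.019); print(v,q[:,:2].mean(0).round(4),np.linalg.norm(q[1]-q[0]).round(4))
g=np.array([.5255,.0696,.005]);A=down(78.7,12); plan([(g,A)])
E
```

```text
[0.52883281 0.06805913 0.08158423] [[-0.96, 0.198, -0.199], [0.194, 0.98, 0.041], [0.204, 0.001, -0.979]] 15.75 [ 0.121  0.695 -0.463  1.998  0.303  0.714  0.849] 0.7988652957706105
[272.4, 92.1, 361.8, 431.8] 0.79
96 [0.4373 0.0884] 0.0316
116 [0.4471 0.0867] 0.0453
136 [0.4569 0.0845] 0.0458
156 [0.4667 0.0827] 0.0454
176 [0.4766 0.081 ] 0.046
196 [0.4865 0.0787] 0.0456
216 [0.4964 0.0767] 0.0448
236 [0.5064 0.0747] 0.0449
256 [0.5165 0.0726] 0.0451
276 [0.5266 0.0706] 0.0453
296 [0.537  0.0687] 0.046
316 [0.5473 0.0664] 0.0457
336 [0.5577 0.0643] 0.0449
356 [0.5683 0.0621] 0.0452
376 [0.5791 0.0599] 0.0454
396 [0.59   0.0577] 0.0457
416 [0.6012 0.0555] 0.046
[0.5255 0.0696 0.005 ] [-0.157, 0.01, 0.941] [0.002, 0.005, -0.003]
```

Request:
play_rows(motion=[[[-0.08,0.018,0.4],[0,0,0],0.2],[[-0.13,0.018,0.75],[0,0,0],0.2],[[-0.168,0.018,0.941],[0,0,0],0.2],[[-0.168,0.018,0.941],[0,0,0],0.2],[[-0.168,0.018,0.941],[0,0,0],0.2]])

```text
clock: 16.48
position: [0.5257, 0.0708, 0.0046]
tcp_rot: [-0.103, 0.099, 0.99, 0.011]
force: [0.5, 0.6, 0.1]
grip_width: 0.798
grip_force: 0.0
```

Request:
play_rows(motion=[[[0,0,0],[0,0,0],1],[[0,0,0],[0,0,0],1],[[0,0,0],[0,0,0],1],[[0,0,0],[0,0,0],1]])

```text
clock: 16.98
position: [0.5257, 0.0707, 0.005]
tcp_rot: [-0.103, 0.099, 0.99, 0.011]
force: [-0.5, -1.2, 8.0]
grip_width: 0.518
grip_force: 61.1
```

```bash
python3 - <<'E'
from h import *
p,r,s=tcp();print(p,r.as_matrix().round(4).tolist(),s["clock"],np.round(s["joint_pos"],3),s["grip_width"],s["force"])
# remote pose in tool: heading taken from the tool's y, origin on the desk
yt=r.as_matrix()[:,1]; xr=np.array([yt[1],-yt[0],0]);xr/=np.linalg.norm(xr); Rr=R.from_matrix(np.c_[xr,np.cross([0,0,1],xr),[0,0,1]])
c=np.array([.528,.0703,0]); c=c-yt*((c-p)@yt)
Rt=Rr.inv()*r; t=Rr.inv().apply(p-c); print("tcp in remote",t,Rt.as_euler('xyz',degrees=True))
np.savez("grip.npz",Rt=Rt.as_matrix(),t=t)
th=np.array([.5338,-.0901,np.radians(-9.7)]); B=R.from_euler('z',th[2])*R.from_euler('y',-np.radians(20)); o=np.array([th[0],th[1],.085])
def tgt(x,z): return o+B.apply(np.array([x,0,z])+t), B*Rt
T=[tgt(-.002,.06),tgt(-.002,.02),tgt(-.002,.002)]
mid=p+[0,0,.078]; m2=mid+[0,0,.06]
plan([(mid,r),(m2,r),(m2+(T[0][0]-m2)*.5,T[0][1]),T[0],T[1],T[2]])
E
```

```text
[0.5256978  0.07071661 0.00502526] [[-0.9595, 0.1974, -0.2009], [0.193, 0.9803, 0.0412], [0.2051, 0.0007, -0.9788]] 16.975 [ 0.072  0.806 -0.399  2.03   0.37   0.571  0.798] 0.517950896093418 [-0.45573868 -1.1606659   7.95872247]
tcp in remote [-2.33913586e-03 -3.67148221e-06  5.02529350e-03] [ 179.95723086  -11.83267046 -179.99123001]
[0.5257 0.0707 0.083 ] [0.2, 0.001, -0.954] [0.0, 0.0, 0.0] 
[0.5257 0.0707 0.143 ] [0.154, 0.001, -0.734] [0.0, 0.0, 0.0] 
[ 0.5168 -0.0075  0.1438] [-0.08, -0.98, -0.028] [0.001, -0.444, -0.038] 
[ 0.5079 -0.0857  0.1446] [-0.055, -0.982, -0.003] [0.0, 0.0, 0.0] 
[ 0.5213 -0.088   0.107 ] [-0.103, -0.0, 0.489] [0.0, 0.0, 0.0] 
[ 0.5274 -0.089   0.0901] [-0.046, -0.0, 0.22] [0.0, 0.0, 0.0]
```

Request:
play_rows(motion=[[[0.04,0,-0.2],[0,0,0],1],[[0.1,0,-0.5],[0,0,0],1],[[0.2,0.001,-0.954],[0,0,0],1]])

```text
clock: 17.35
position: [0.5247, 0.0706, 0.083]
tcp_rot: [-0.104, 0.098, 0.99, 0.01]
force: [-0.1, 0.2, -0.5]
grip_width: 0.517
grip_force: 62.1
```

Request:
play_rows(motion=[[[0.08,0,-0.4],[0,0,0],1],[[0.154,0.001,-0.734],[0,0,0],1],[[0.154,0.001,-0.734],[0,0,0],1]])

```text
clock: 17.73
position: [0.5262, 0.071, 0.1444]
tcp_rot: [-0.101, 0.099, 0.99, 0.011]
force: [0.4, -0.4, -1.8]
grip_width: 0.515
grip_force: 62.1
```

Request:
play_rows(motion=[[[-0.02,-0.2,0],[0,-0.11,-0.01],1],[[-0.04,-0.45,0],[0,-0.22,-0.02],1],[[-0.06,-0.7,0],[0,-0.33,-0.03],1],[[-0.08,-0.98,-0.028],[0.001,-0.444,-0.038],1],[[-0.08,-0.98,-0.028],[0.001,-0.444,-0.038],1]])

```text
clock: 18.35
position: [0.514, -0.009, 0.1423]
tcp_rot: [0.069, 0.085, 0.994, -0.007]
force: [0.9, -0.1, -1.5]
grip_width: 0.515
grip_force: 62.1
```

Request:
play_rows(motion=[[[-0.02,-0.35,0],[0,0,0],1],[[-0.04,-0.7,0],[0,0,0],1],[[-0.055,-0.982,-0.003],[0,0,0],1],[[-0.055,-0.982,-0.003],[0,0,0],1],[[-0.055,-0.982,-0.003],[0,0,0],1]])

```text
clock: 18.98
position: [0.5079, -0.0847, 0.1432]
tcp_rot: [0.07, 0.084, 0.994, -0.005]
force: [0.7, -1.1, -1.3]
grip_width: 0.52
grip_force: 62.1
```

```bash
cat > place.py <<'E'
from h import *
g=np.load("grip.npz");Rt=R.from_matrix(g["Rt"]);t=g["t"]
th=np.array([.5338,-.0901,np.radians(-9.7)]); B=R.from_euler('z',th[2])*R.from_euler('y',-np.radians(20)); o=np.array([th[0],th[1],.085])
def tgt(x,z,y=0): return o+B.apply(np.array([x,y,z])+t), B*Rt
def rem():
    p,r,s=tcp(); Rr=r*Rt.inv(); return p-Rr.apply(t),Rr,s
E
python3 - <<'E'
from place import *
c,Rr,s=rem();print(s["clock"],np.round(s["joint_pos"],3),s["grip_width"],s["force"]);print("remote in bed",(B.inv().apply(c-o)*1e3).round(1),(B.inv()*Rr).as_rotvec(degrees=True).round(2))
plan([tgt(-.002,.02),tgt(-.002,.001)])
im=arm.snapshot("wrist");sd=arm.snapshot("side");sc=arm.snapshot("scene")
z=lambda i,x,y,w,h:cv2.resize(i[y:y+h,x:x+w],(400,300),interpolation=cv2.INTER_CUBIC)
cv2.imwrite("pics/p1.png",np.vstack([np.hstack([z(sd,280,110,160,120),z(sc,310,220,160,120)]),np.hstack([cv2.resize(im,(400,300)),z(im,200,60,320,240)])]))
# predicted pixels of remote corners against the picture
Q=c+Rr.apply([[-.0965,0,.0095],[.0965,0,.0095]])
for n in ["side","scene","wrist"]: print(n,proj(cam(n),Q).round(1).tolist())
E
```

```text
18.975 [ 0.313  0.465 -0.365  2.243  0.532  0.367  0.908] 0.5199501853876967 [ 0.67239665 -1.13839293 -1.28568478]
remote in bed [-2.6  1.  58.7] [0.07 0.13 0.02]
[ 0.5213 -0.088   0.107 ] [-0.108, -0.013, 0.472] [0.001, -0.003, 0.001] 
[ 0.5277 -0.0891  0.0892] [-0.049, -0.0, 0.232] [0.0, 0.0, 0.0] 
side [[401.7, 176.9], [329.4, 144.2]]
scene [[335.5, 298.1], [422.4, 240.5]]
wrist [[313.6, 46.9], [313.9, 557.7]]
```

View pics/p1.png

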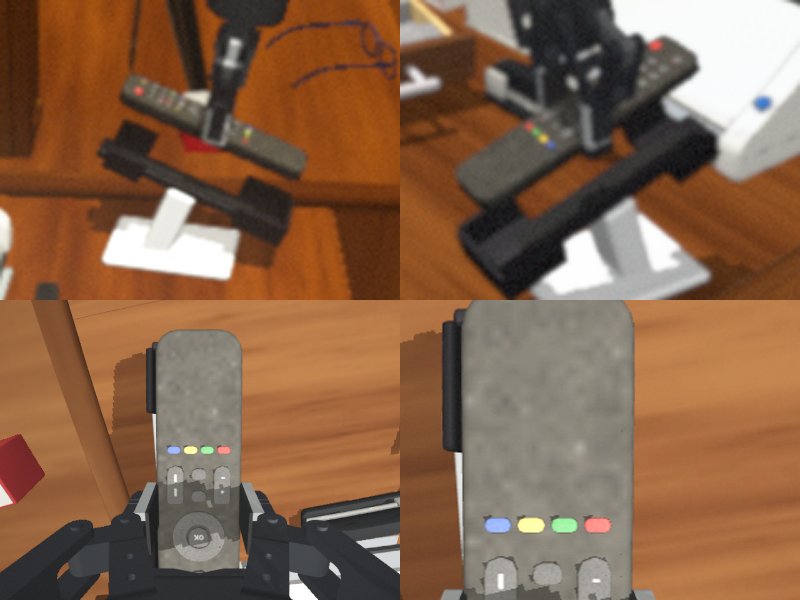

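```bash
python3 - <<'E'
from place import *
im=arm.snapshot("wrist"); C=cam("wrist")
for sg in (-1,1):
    print(sg,proj(C,o+B.apply([[-.104,sg*.027,0],[-.055,sg*.027,0],[-.104,sg*.033,.016],[-.055,sg*.033,.016],[-.08,sg*.037,.016]])).round(0).tolist())
q=np.load("w6.npz");C6=(q["K"],q["D"],q["r"],q["t"])
for sg in (-1,1): print("w6crop",((proj(C6,o+B.apply([[.045,sg*.027,0],[.045,sg*.033,.016],[.045,sg*.037,.016],[-.055,sg*.027,0],[-.055,sg*.037,.016]]))-[95,0])*2.027).round(0).tolist())
g=cv2.cvtColor(im,cv2.COLOR_BGR2GRAY)
for v in (90,120,150): print(v,g[v,225:262].tolist(), g[v,376:400].tolist())
E
```

```text
-1 [[260.0, 87.0], [260.0, 184.0], [242.0, 78.0], [243.0, 182.0], [234.0, 129.0]]
1 [[366.0, 87.0], [366.0, 184.0], [383.0, 78.0], [382.0, 182.0], [391.0, 129.0]]
w6crop [[133.0, 415.0], [98.0, 409.0], [86.0, 409.0], [143.0, 140.0], [98.0, 120.0]]
w6crop [[287.0, 414.0], [296.0, 407.0], [308.0, 407.0], [292.0, 137.0], [312.0, 115.0]]
90 [85, 85, 87, 84, 84, 86, 85, 85, 69, 44, 44, 48, 52, 55, 59, 58, 48, 40, 36, 33, 32, 26, 26, 36, 73, 90, 105, 108, 112, 114, 119, 119, 122, 125, 126, 128, 131] [138, 136, 137, 135, 132, 131, 132, 130, 126, 120, 107, 118, 134, 135, 135, 133, 135, 135, 137, 135, 136, 137, 137, 138]
120 [92, 92, 92, 92, 93, 93, 94, 93, 72, 50, 45, 49, 50, 55, 61, 57, 50, 47, 40, 35, 28, 28, 28, 27, 81, 97, 112, 114, 120, 123, 126, 127, 129, 129, 132, 130, 134] [130, 134, 133, 136, 138, 136, 133, 129, 128, 118, 108, 109, 139, 139, 138, 138, 140, 140, 140, 140, 139, 140, 140, 140]
150 [95, 96, 97, 96, 95, 95, 97, 96, 82, 41, 48, 47, 54, 58, 60, 57, 55, 43, 39, 33, 28, 28, 27, 31, 66, 94, 112, 119, 122, 128, 131, 132, 134, 134, 135, 135, 136] [125, 128, 129, 132, 132, 132, 130, 126, 127, 114, 107, 120, 137, 139, 135, 138, 136, 136, 135, 137, 135, 135, 134, 135]
```

Request:
play_rows(motion=[[[-0.03,-0.02,0.15],[0,-0.003,0],1],[[-0.07,-0.02,0.32],[0,-0.003,0],1],[[-0.108,-0.02,0.472],[0,-0.003,0],1],[[-0.108,-0.02,0.472],[0,-0.003,0],1],[[-0.108,-0.02,0.472],[0,-0.003,0],1]])

```text
clock: 19.8
position: [0.5208, -0.0893, 0.107]
tcp_rot: [0.071, 0.084, 0.994, -0.006]
force: [-0.7, 0.3, -1.8]
grip_width: 0.517
grip_force: 62.0
```

```bash
cat > chk.py <<'E'
from place import *
c,Rr,s=rem();print(s["clock"],np.round(s["joint_pos"],3),s["force"]);print("remote in bed",(B.inv().apply(c-o)*1e3).round(1),(B.inv()*Rr).as_rotvec(degrees=True).round(2))
im=arm.snapshot("wrist"); C=cam("wrist")
for sg in (-1,1): print(sg,proj(C,o+B.apply([[-.08,sg*.027,0],[-.08,sg*.032,.016],[-.08,sg*.0358,.016]])).round(0).tolist(),"rem",proj(C,c+Rr.apply([[-.08,sg*.023,.019]])).round(0).tolist())
for n,P in [("toe",[[-.102,-.02,.016],[-.102,.02,.016]])]: print(n,proj(C,o+B.apply(P)).round(0).tolist(),"tail",proj(C,c+Rr.apply([[-.0965,0,.019],[-.0965,0,0]])).round(0).tolist())
plan([tgt(-.002,.006,-.0005),tgt(-.002,.0,-.0005)])
E
cat > pic.py <<'E'
import sys
from place import *
im=arm.snapshot("wrist");sd=arm.snapshot("side");sc=arm.snapshot("scene")
z=lambda i,x,y,w,h:cv2.resize(i[y:y+h,x:x+w],(400,300),interpolation=cv2.INTER_CUBIC)
cv2.imwrite(sys.argv[1],np.vstack([np.hstack([z(sd,280,110,160,120),z(sc,310,220,160,120)]),np.hstack([cv2.resize(im,(400,300)),z(im,200,60,240,180)])]))
E
python3 chk.py; python3 pic.py pics/p2.png
```

```text
19.8 [ 0.251  0.533 -0.277  2.247  0.602  0.284  0.852] [-0.70539427  0.25968507 -1.76181585]
remote in bed [-2.3 -1.4 20.1] [0.02 0.   0.03]
-1 [[253.0, 118.0], [234.0, 110.0], [224.0, 110.0]] rem [[243.0, 87.0]]
1 [[383.0, 118.0], [402.0, 110.0], [412.0, 110.0]] rem [[384.0, 87.0]]
toe [[265.0, 51.0], [371.0, 51.0]] tail [[314.0, 36.0], [314.0, 55.0]]
[ 0.526  -0.0893  0.0939] [-0.039, 0.012, 0.175] [0.0, 0.0, 0.001] 
[ 0.528  -0.0896  0.0882] [-0.015, -0.0, 0.073] [0.0, 0.0, 0.0]
```

View pics/p2.png

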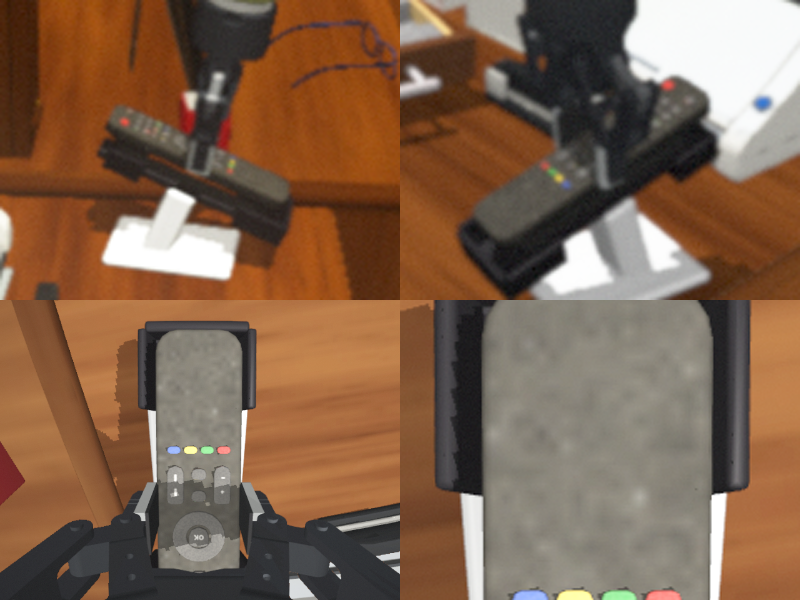

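```bash
python3 - <<'E'
from place import *
C=cam("wrist"); im=arm.snapshot("wrist")
def onb(px,z):
    c,d=ray(C,px);oc=B.inv().apply(c-o);dd=B.inv().apply(d);return ((oc+dd*((z-oc[2])/dd[:,2])[:,None])*1e3).round(1)
g=cv2.cvtColor(im,cv2.COLOR_BGR2GRAY); print("col318",[(v,int(g[v,318])) for v in range(28,62,1)])
print("cheek cols", [(v,int(g[v,226])) for v in range(36,56,1)],[(v,int(g[v,226])) for v in range(164,184,1)])
print("tail",onb([(318,51)],.039),"cheek ends",onb([(226,45),(226,174),(404,45),(404,174)],.016),"toe outer",onb([(318,35)],.016), "edges rem",onb([(249,130),(386.6,130)],.039),"cheek out",onb([(221.6,130),(409.4,130)],.016))
E
```

```text
col318 [(28, 127), (29, 128), (30, 126), (31, 127), (32, 122), (33, 63), (34, 59), (35, 62), (36, 66), (37, 70), (38, 74), (39, 77), (40, 78), (41, 80), (42, 82), (43, 84), (44, 80), (45, 74), (46, 69), (47, 85), (48, 111), (49, 120), (50, 124), (51, 128), (52, 132), (53, 132), (54, 132), (55, 131), (56, 131), (57, 131), (58, 134), (59, 133), (60, 132), (61, 133)]
cheek cols [(36, 131), (37, 130), (38, 130), (39, 127), (40, 126), (41, 127), (42, 127), (43, 128), (44, 127), (45, 80), (46, 62), (47, 67), (48, 72), (49, 69), (50, 72), (51, 71), (52, 70), (53, 70), (54, 71), (55, 72)] [(164, 72), (165, 71), (166, 74), (167, 73), (168, 71), (169, 66), (170, 61), (171, 58), (172, 50), (173, 63), (174, 82), (175, 83), (176, 84), (177, 83), (178, 80), (179, 80), (180, 78), (181, 78), (182, 79), (183, 79)]
tail [[-93.7  -0.2  39. ]] cheek ends [[-104.3  -35.1   16. ]
 [ -55.4  -35.4   16. ]
 [-104.3   32.5   16. ]
 [ -55.3   32.7   16. ]] toe outer [[-107.9   -0.2   16. ]] edges rem [[-68.1 -22.8  39. ]
 [-68.1  22.2  39. ]] cheek out [[-72.1 -37.   16. ]
 [-72.1  34.7  16. ]]
```

```bash
python3 - <<'E'
from place import *
f=lambda v:(Rt.inv().apply(np.array(v))/80).round(3).tolist()
for v in [(-3,-.9,-12),(-3,-.9,-16),(-3,-.9,-18),(-3,-.9,-19),(-3,-.9,-20),(-3,-.9,-21.5)]: print(v,f(v))
E
```

```text
(-3, -0.9, -12) [0.006, -0.011, 0.154]
(-3, -0.9, -16) [-0.004, -0.011, 0.203]
(-3, -0.9, -18) [-0.009, -0.011, 0.228]
(-3, -0.9, -19) [-0.012, -0.011, 0.24]
(-3, -0.9, -20) [-0.015, -0.011, 0.252]
(-3, -0.9, -21.5) [-0.018, -0.011, 0.271]
```

Request:
play_rows(motion=[[[0.006,-0.011,0.1],[0,0,0],1],[[0.006,-0.011,0.154],[0,0,0],1],[[-0.004,-0.011,0.203],[0,0,0],1],[[-0.009,-0.011,0.228],[0,0,0],1],[[-0.009,-0.011,0.228],[0,0,0],1]])

```text
clock: 20.68
position: [0.524, -0.0908, 0.0891]
tcp_rot: [0.071, 0.084, 0.994, -0.006]
force: [0.3, -0.0, -0.8]
grip_width: 0.517
grip_force: 62.1
```

```bash
python3 - <<'E'
from place import *
c,Rr,s=rem();print(s["clock"],s["force"],s["ft_torque"]);print("remote in bed",(B.inv().apply(c-o)*1e3).round(1),(B.inv()*Rr).as_rotvec(degrees=True).round(2))
E
```

```text
20.675 [ 0.25694859 -0.01679786 -0.81707218] [ 0.00293197  0.15450758 -0.03379598]
remote in bed [-5.2 -2.3  2. ] [ 0.01 -0.01  0.02]
```

Request:
play_rows(motion=[[[-0.003,0,0.012],[0,0,0],1],[[-0.005,0,0.024],[0,0,0],1],[[-0.005,0,0.024],[0,0,0],1],[[-0.005,0,0.024],[0,0,0],1]])

```text
clock: 21.18
position: [0.5247, -0.0911, 0.0875]
tcp_rot: [0.071, 0.084, 0.994, -0.006]
force: [0.0, 0.4, -0.4]
grip_width: 0.516
grip_force: 62.1
```

Request:
play_rows(motion=[[[-0.003,0,0.012],[0,0,0],1],[[-0.003,0,0.012],[0,0,0],1],[[-0.003,0,0.012],[0,0,0],1]])

```text
clock: 21.55
position: [0.5247, -0.091, 0.0873]
tcp_rot: [0.072, 0.084, 0.994, -0.006]
force: [-5.0, 1.2, 15.3]
grip_width: 0.513
grip_force: 64.0
```

```bash
python3 - <<'E'
from place import *
c,Rr,s=rem();print(s["clock"],s["force"],s["ft_torque"]);print("remote in bed",(B.inv().apply(c-o)*1e3).round(1))
E
python3 pic.py pics/p3.png
```

```text
21.55 [-5.03021485  1.24932074 15.2604495 ] [ 0.1286294   0.85638986 -0.0528642 ]
remote in bed [-5.1 -2.4  0.2]
```

View pics/p3.png

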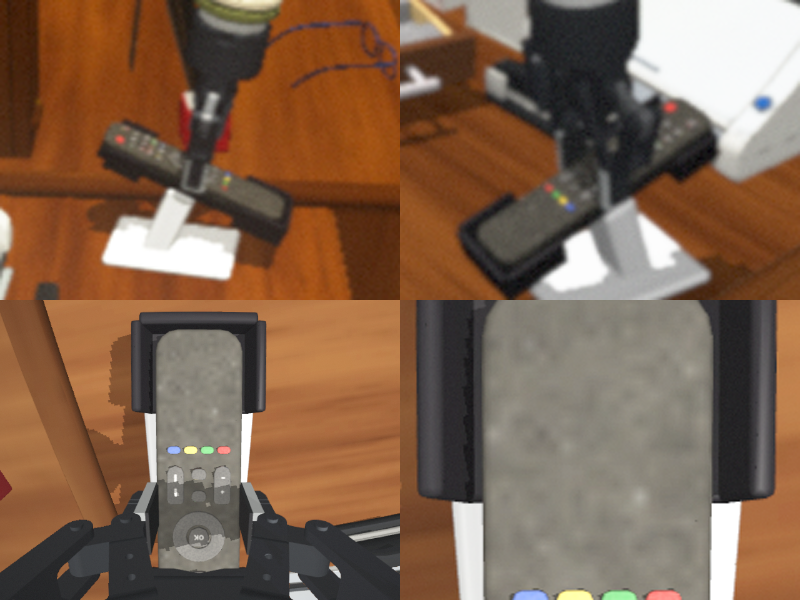

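Request:
play_rows(motion=[[[0,0,-0.006],[0,0,0],1],[[0,0,-0.006],[0,0,0],0.4],[[0,0,-0.006],[0,0,0],0.25],[[0,0,-0.006],[0,0,0],0.25],[[0,0,-0.006],[0,0,0],0.25],[[0,0,-0.2],[0,0,0],0.25],[[0,0,-0.6],[0,0,0],0.25],[[0,0,-1],[0,0,0],0.25],[[0,0,-1],[0,0,0],0.25]])

```text
clock: 22.82
position: [0.5145, -0.0895, 0.1676]
tcp_rot: [0.073, 0.084, 0.994, -0.006]
force: [0.6, 0.1, -0.3]
grip_width: 0.754
grip_force: 0.0
```

```bash
python3 pic.py pics/p4.png; python3 - <<'E'
from place import *
C=cam("wrist")
for x in arm.cut_out("remote","wrist")[:1]:
    ys,xs=np.nonzero(x["pixels"]);print(x["extent"],x["conf"])
    def onb(px,z):
        c,d=ray(C,px);oc=B.inv().apply(c-o);dd=B.inv().apply(d);return ((oc+dd*((z-oc[2])/dd[:,2])[:,None])*1e3).round(1)
    for v in range(int(ys.min())+1,int(ys.max()),40):
        u=xs[ys==v];print(v,onb([(u.min(),v),(u.max()+1,v)],.019).tolist())
for x in arm.search_frame("stapler","side")[:1]: print(x)
for n in ("scene","side"):
    print(n,proj(cam(n),o+B.apply([[-.0985,0,.019],[.0945,0,.019]])).round(1).tolist(),[x["extent"] for x in arm.search_frame("remote",n)[:1]])
E
```

```text
[274.8, 67.0, 361.0, 426.4] 0.63
69 [[-98.9, -15.8, 19.0], [-98.9, 13.9, 19.0]]
109 [[-78.9, -23.9, 19.0], [-78.9, 21.4, 19.0]]
149 [[-58.8, -23.0, 19.0], [-58.8, 21.0, 19.0]]
189 [[-38.6, -23.1, 19.0], [-38.6, 21.6, 19.0]]
229 [[-18.3, -22.8, 19.0], [-18.3, 21.7, 19.0]]
269 [[2.3, -22.9, 19.0], [2.4, 21.3, 19.0]]
309 [[23.3, -23.1, 19.0], [23.4, 21.5, 19.0]]
349 [[44.8, -22.9, 19.0], [44.8, 21.2, 19.0]]
389 [[66.8, -23.7, 19.0], [66.9, 21.5, 19.0]]
{'extent': [291.9, 221.6, 311.0, 270.5], 'conf': 0.8}
scene [[343.7, 317.1], [427.4, 260.2]] [[338.1, 259.1, 436.8, 329.6]]
side [[392.8, 192.3], [322.2, 160.4]] [[320.3, 157.5, 392.9, 198.5]]
```

View pics/p4.png

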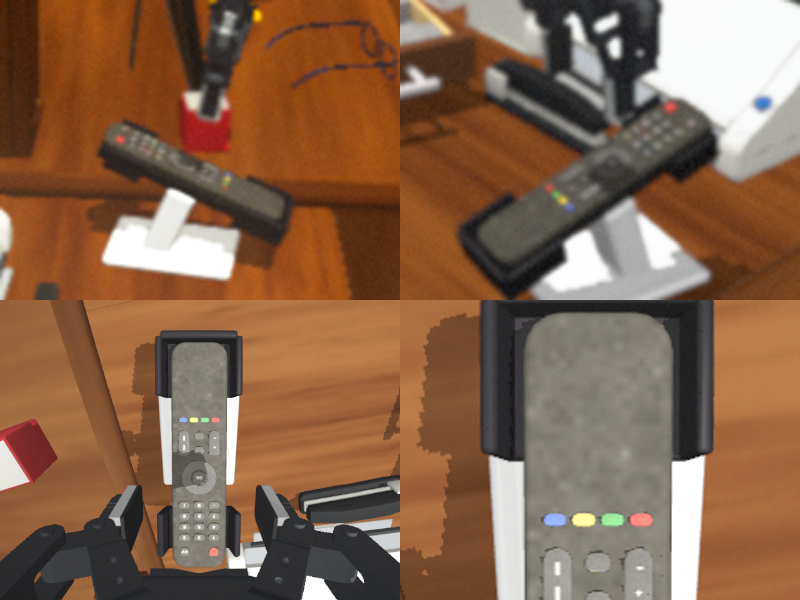

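```bash
python3 -c "
from station import arm
print(arm.finish_job())"
```

```text
the job is handed in; nothing more can be done
None
```

The remote now lies on the sloping rest, buttons up, tail end about 3 mm from the toe stop and between all four cheeks. The drawer is pulled out about 128 mm, the stapler had not visibly moved in the side view, and I handed the job in shortly after 23 s on the clock; the verdict was not shown to me.

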